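Third hand for a drawer front

ROBOT

A 6-joint arm with a two-finger parallel gripper is mounted at the origin on the work surface. World frame = base frame: x ahead of the robot, y to its left, z up, the work surface at z = 0. Lengths are in mm, angles in rad, forces in N, time in s.
With the tool pointing down it reaches from about 350 to 800 mm from the base axis. Payload 7.3 kg.
Tool frame: the origin (TCP) lies midway between the tips of the shut fingers; the grasp point (between the pads) lies 19 mm behind it (r.hold_point_z is the distance from the TCP to the grasp point, in mm); y points along the fingers, z is the direction in which the jaws open and shut, and the axes are right-handed (so a half turn about y gives the same grasp; the last joint's range is limited). The gripper opens to 85 mm and grips with 20 to 120 N. Pads are 22 mm wide; open, the fingers measure 114 mm over their backs; the gripper's body (76 mm by 85 mm) begins 54 mm behind the grasp point. The pads swing forward as they close: fully open they stand 13 mm farther back than shut.
Start: joints at [1.088, 0.342, 1.524, -0, 1.275, -0.146], TCP at [173.482, 495.528, 231.322] pointing down, gripper open.
Joint ranges: [-2.53, 2.53], [-0.77, 2.02], [0.04, 2.7], [-1, 4.14], [0.28, 2.66], [-3.11, 3.11]. Speed limits (rad/s): [2.57, 2.57, 3.14, 3.14, 3.14, 3.14].

INTERFACE

Orientations are given as a unit quaternion [x, y, z, w].
In Python, from cell import r gives the robot as it stands.
- The arm moves only by the tool apply_moves, never from a script. Its argument "rows" is a list of rows, each a list of 3 entries, a list of its own where there are three numbers: the finger opening in cm, from 0 to 8.54, then the shift along the tool's x, y, z in cm, then the turn, a rotation vector about the tool's x, y, z in degrees. In form: [[fingers, [tx, ty, tz], [ax, ay, az]], ...]. A call has exactly 8 rows; each row shifts and turns the commanded pose from where the row before left it, along the tool's axes as they then stand; what a row does not reach is not made up. A row lasts 1/12 s, in which the tool goes at most 41.7 mm and 7.16 degrees, less where a joint would pass 70% of its speed; a pose out of reach is approached as far as the arm can. A call is refused whole if a number of a shift passes 4.17 or a number of a turn 7.16, either way. A call with a gripper value outside its range is refused whole. The fingers move at their own pace and stop on an object; "newtons" is the grip in N (left out, the last holds). Time passes only in rows, so rows that do not move let the fingers close, or fill a call up. It gives the time, the measured TCP pose, the force and the opening at its end, in the units of the state.
- r.state(): the state, without advancing time (a new reading comes with each control period).
- r.read_camera(name): name is "side" or "top" or "wrist"; returns (picture, depth): 384x512x3 uint8, blue, green, red; 384x512 float32, mm along the optical axis (not along the pixel's ray), 0 where there is no reading.
- r.camera_model(name): a dict with "fx", "fy", "cx", "cy" (pixels), "rvec" (rotation vector, rad) and "tvec" (3), from world to camera coordinates, as OpenCV has them. Camera axes: x right, y down, z forward; pixel columns grow to the right and rows downward; lengths in mm; the calibration is good to about 2 mm. A picture is of the moment at which its call begins: read the wrist's pose just before it. camera_model takes no time and is no camera call; for the wrist camera it gives the pose at the moment of the call.
- r.close_job(): hands the job in, once; it reports no verdict.
Trained networks look in the newest picture that a camera, given by its name, has taken for a name from the list of things; names that differ only in an ending like _2 or _b are one class to them, and where a whole thing is asked for, a point or a joint stands for the part that bears it (a point fixed in the world has none). Each returns a list of dicts, best first, with "conf" (0 to 1); they miss things now and then, are a little off and sometimes report something else, mostly with a low value. They report only what shows in the picture. A call takes as long as a camera call. They do not tell look-alikes from the thing itself.
- r.find_in(label, camera): "box" ([centre column, centre row, width, height] in pixels, round what is visible of it).
The state is a dict: "clock": time; "qpos": joint angles; "dq": joint speeds; "tau": joint torques, N m; "tcp_pos": TCP position; "eef_rot": TCP orientation; "force": force on the tool from outside, world axes, zero at the start; "torque": the same for the moment, N m; "finger_gap": finger opening in mm.
Only numpy, scipy, OpenCV 4.12 (cv2) and the standard library are available. Lean on these libraries where they do the work, as an engineer would, in place of code of your own. Each camera call takes 0.05 s, during which the arm holds its last target.

TASK

Take the wide drawer front, the one that matches the drawer box, out of the slotted rack and hold it up against the open front end of the drawer box in the repair cradle, handle outwards, upright, its side edges and top edge flush with the box. Press it on gently and steadily with about 10 newtons, so that the small pointers on the drawer's sides sit between the two marks on the cradle's rails, keep it so for at least three seconds, and finish while still holding it like that, so that a colleague can screw it on; leave the narrow front, the screw jar, the screwdriver and the loose bar pull alone.

Things in the scene. Friction and masses are not known exactly. Their poses are not given: they have to be found in the camera images.
- front: wide drawer front: dark wood panel 150 mm wide (own y), 16 mm thick (x), 110 mm tall (z), about 0.24 kg, upright in a rack slot. Origin: centre of its underside. Its -x face is the outside (bar handle; flat blank label frame above it, 66 to 84 mm up); its +x face is plain and goes against the drawer box. Pinch it from above across the thickness: its top 25 mm is bare on both faces.
- front_handle (a point): middle of the wide front's metal bar handle: 33 mm out (-x) from the panel's mid-plane, 45 mm above its underside. The bar is 8 mm thick, 72 mm long along y, and reaches 29 mm out from the face.
- spare_front: a narrower drawer front, 100 mm wide, otherwise alike (16 mm thick, 110 mm tall), standing in the rack's other slot; not to be moved. Origin: centre of its underside, axes as for the wide one.
- rack: plywood slotted rack, fixed to the bench, 170 mm (own x) by 190 mm (own y). Origin: centre of its underside. Two slots run along its y, 40 mm before and behind the centre, 18 mm wide; slot floor 20 mm above the bench, slot rails 50 mm above the bench. Either front may stand in either slot, both facing the rack's -x.
- cradle: wooden repair cradle, fixed, 195 mm wide (own y). Origin: on the bench, straight below the middle of the drawer box's open front end at rest; +x points into the drawer. Its wood starts at x = 35 mm: nothing lies below a front held against the box. Side rails 65 mm tall, each with two dark marks across its top, 6 and 14 mm farther along x than the drawer's pointer at rest (x = 100 mm).
- drawer: drawer box lacking its front, light wood: 150 mm wide (y), 200 long (x), 90 tall, walls 12, open on top and at its front end (126 wide inside: a finger fits). Origin: middle of the front end at the underside, 40 mm above the bench; +x points into the drawer. Slides only along +x against a spring, 1 mm per newton, 22 mm at most. The front is in place with its underside 20 mm below the drawer's.
- screw_jar: closed jar, 52 mm across, 70 mm tall; bystander. Origin: centre of its underside
- screwdriver: screwdriver lying on the bench, bystander. Origin on its underside
- bar_pull: loose metal bar pull, 88 mm long, 8 mm thick, lying on the bench; bystander. Origin on its underside at the middle of the bar
There are look-alikes about, which are no part of the job. What is shaped like the front but turquoise is not meant.

How it is judged:
By the outcome, as a careful person would: the job done as asked, in the order asked, and still so for the second after the job is handed in, while the arm keeps its last pose, push and grip.
It also fails if it takes over 51 s, if anything falls off the work surface, if the arm or the gripper's body presses on something with over 40 N, if the wrist force passes 120 N, or if a joint passes its speed limit or range.

## Working session

There is one attempt and no reset: what is moved stays moved. The work goes in short steps, Python scripts to look and compute and a tool call to move; the robot and the scene stay as the last step left them, time stands still between calls to the robot, and variables do not carry over. Pictures are saved under pics/ and viewed, and the job is handed in when it is done.

Besides the shell and the picture viewer there is one more tool, called after ">>>" as name(argument=value, ...), one argument or row to a line, values as JSON. apply_moves: Moves the arm, as the interface text tells. Its arguments: {"type":"object","properties":{"rows":{"type":"array"},"newtons":{"type":"number"}},"required":["rows"]}

```bash
ls; mkdir -p pics; cat > h.py <<'E'
import numpy as np, cv2, pickle
from scipy.spatial.transform import Rotation as R
from cell import r
def snap(n,tag):
    m=r.camera_model(n); p,d=r.read_camera(n)
    cv2.imwrite(f'pics/{tag}.png',p); pickle.dump((m,p,d),open(f'pics/{tag}.pkl','wb')); return m,p,d
def load(tag): return pickle.load(open(f'pics/{tag}.pkl','rb'))
def cloud(m,d):
    v,u=np.mgrid[:d.shape[0],:d.shape[1]]
    c=np.stack([(u-m['cx'])/m['fx']*d,(v-m['cy'])/m['fy']*d,d],-1)
    Rm=cv2.Rodrigues(np.array(m['rvec'],float))[0]
    w=(c-np.array(m['tvec']).ravel())@Rm
    w[d==0]=np.nan; return w
def proj(m,P): return cv2.projectPoints(np.array(P,float).reshape(-1,1,3),np.array(m['rvec'],float),np.array(m['tvec'],float),np.array([[m['fx'],0,m['cx']],[0,m['fy'],m['cy']],[0,0,1]]),None)[0].reshape(-1,2)
E
python3 - <<'E'
from h import *
s=r.state(); print(s)
for n in ('side','top'):
    m,p,d=snap(n,n+'0'); print(n,m,d.shape)
    for l in ('front','spare_front','front_handle','rack','cradle','drawer'):
        print(l,[(np.round(x['box']),round(x['conf'],2)) for x in r.find_in(l,n)][:4])
E
```

```text
pics
{'clock': 0.0, 'qpos': array([ 1.08802067e+00,  3.42718101e-01,  1.52499580e+00,  3.73509377e-05,
        1.27541251e+00, -1.45974934e-01]), 'dq': array([-1.42121937e-03,  4.38983950e-04,  6.88203595e-04,  4.58623958e-04,
       -2.54776882e-04, -3.74777359e-05]), 'tau': array([-1.00689642e-03, -4.33683085e+01, -2.46007901e+01, -5.12358947e-04,
        7.97320594e-03, -1.45604062e-06]), 'tcp_pos': array([173.26763981, 495.16704024, 230.63576827]), 'eef_rot': array([ 0.69761508, -0.11869848,  0.1183391 , -0.69659151]), 'force': array([-0.4599039 ,  0.72291581, -0.38462729]), 'torque': array([ 0.03940524, -0.03228494, -0.02789344]), 'finger_gap': 85.33275180215665}
side {'fx': 375.66374784031063, 'fy': 375.66374784031063, 'cx': 252.1688784276319, 'cy': 184.64378665841323, 'rvec': array([ 2.29463138, -0.37028223,  0.1489657 ]), 'tvec': array([-549.41436391,  159.49189749,  690.80726065])} (384, 512)
front [(array([295., 248.,  74.,  95.]), 0.81), (array([366., 196.,  73.,  64.]), 0.7)]
spare_front [(array([256., 275.,  52.,  81.]), 0.62)]
front_handle [(array([365., 198.,  74.,  67
[... 317 characters left out ...]
48, 'cy': 190.9741491776228, 'rvec': array([ 2.16117888, -2.11049717,  0.12562271]), 'tvec': array([-24.57033992, 590.92928819, 839.11430062])} (384, 512)
front [(array([345., 196.,  72.,  38.]), 0.93), (array([306., 116.,  24.,  67.]), 0.58), (array([168., 171.,  89., 107.]), 0.56)]
spare_front [(array([356., 230.,  55.,  24.]), 0.98), (array([261., 202.,  22.,  20.]), 0.33)]
front_handle [(array([343., 197.,  69.,  36.]), 0.79), (array([306., 115.,  25.,  73.]), 0.72)]
rack [(array([342., 215.,  96.,  91.]), 0.78), (array([176., 158., 109., 123.]), 0.2)]
cradle [(array([177., 159., 108., 123.]), 0.76)]
drawer [(array([167., 171.,  90., 103.]), 0.9), (array([254., 256.,  24.,  33.]), 0.62)]
```

View pics/side0.png

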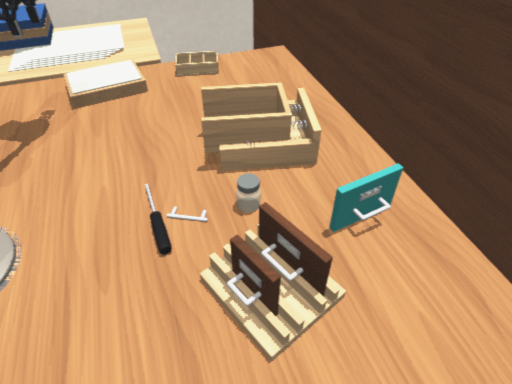

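View pics/top0.png

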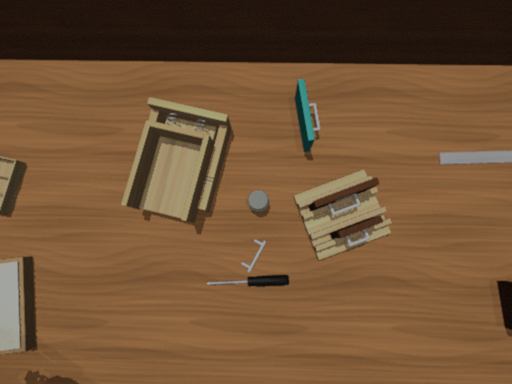

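```bash
python3 - <<'E'
from h import *
m,p,d=load('top0'); w=cloud(m,d)
a=cv2.resize(p[80:270,100:240],None,fx=4,fy=4,interpolation=2); b=cv2.resize(p[150:270,280:400],None,fx=4,fy=4,interpolation=2)
cv2.imwrite('pics/a.png',cv2.resize(a,None,fx=.75,fy=.75)); cv2.imwrite('pics/b.png',b)
for q in [(100,100),(100,400),(300,100),(137,187),(210,160),(200,345)]: print(q,w[q].round(0))
m,p,d=load('side0'); w2=cloud(m,d)
cv2.imwrite('pics/c.png',cv2.resize(p[70:340,190:350],None,fx=2.2,fy=2.2,interpolation=2)[:600])
# drawer points z 120..140 ; fronts z 118..140
for nm,W,P in (('top',w,load('top0')[1]),('side',w2,p)):
  z=W[...,2]; 
  for lo,hi in ((95,150),):
    mk=((z>lo)&(z<hi)).astype('uint8'); n,l,st,_=cv2.connectedComponentsWithStats(mk)
    for i in range(1,n):
      if st[i,4]>40:
        Q=W[l==i]; print(nm,st[i],np.median(Q,0).round(0),Q.min(0).round(0),Q.max(0).round(0),P[l==i].mean(0).round())
E
```

```text
(100, 100) [834. 422.   1.]
(100, 400) [ 847. -374.    1.]
(300, 100) [316. 377.   0.]
(137, 187) [707. 159. 100.]
(210, 160) [538. 226.  52.]
(200, 345) [ 573. -217.   51.]
top [297  78  18  64 486] [ 774. -114.  109.] [ 702. -135.   95.] [853. -95. 113.] [120. 126.  53.]
top [147  97  80  25 625] [776. 163. 100.] [749.  70.  95.] [804. 261. 104.] [107. 148. 158.]
top [ 121  120   90  101 2176] [648. 201. 128.] [512. 104.  95.] [736. 291. 134.] [ 77. 108. 123.]
top [311 177  68  31 577] [ 580. -201.  129.] [ 548. -273.   95.] [ 616. -131.  134.] [38. 56. 83.]
top [335 215  48  23 393] [ 507. -229.  129.] [ 483. -280.   97.] [ 532. -183.  134.] [28. 43. 69.]
side [ 347    0  165  102 3272] [1262.  292.  122.] [1256.   32.   95.] [1268.  862.  150.] [39. 51. 72.]
side [ 201   82   91   52 2841] [626. 142. 118.] [510.  99.  95.] [737. 290. 133.] [100. 134. 157.]
side [298  88  24  45 362] [771. 148. 101.] [747.  65.  95.] [802. 257. 104.] [169. 221. 236.]
side [336 163  68  36 787] [ 769. -123.  109.] [ 701. -139.   95.] [850. -98. 113.] [158. 163.  72.]
side [ 259  202   74   74 1831] [ 580. -217.  124.] [ 545. -277.   95.] [ 615. -135.  133.] [51. 66. 94.]
side [ 230  234   51   62 1292] [ 504. -243.  127.] [ 480. -284.   95.] [ 531. -185.  133.] [54. 69. 96.]
```

View pics/a.png

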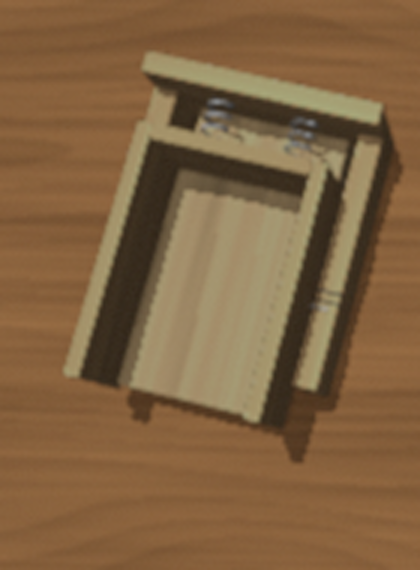

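View pics/b.png

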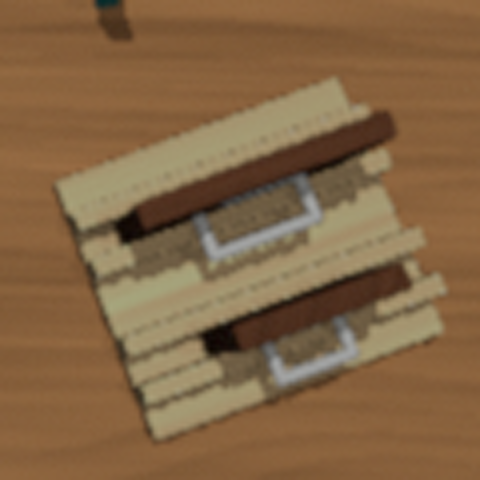

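View pics/c.png

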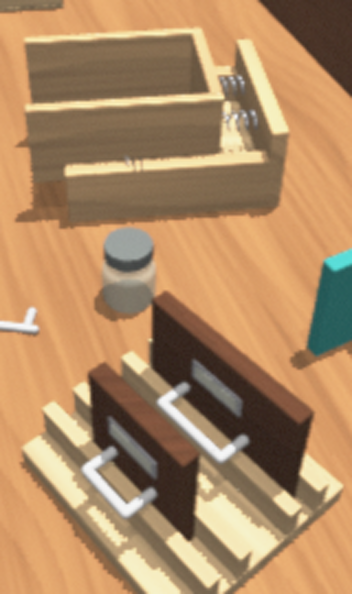

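```bash
python3 - <<'E'
from h import *
for nm in('top0','side0'):
  m,p,d=load(nm); w=cloud(m,d); z=w[...,2]
  for k,(x0,x1,y0,y1) in {'front':(535,630,-285,-125),'spare':(475,535,-290,-178),'drawer':(490,740,90,300)}.items():
    for lo in (118,124,):
      Q=w[(z>lo)&(z<137)&(w[...,0]>x0)&(w[...,0]<x1)&(w[...,1]>y0)&(w[...,1]<y1)]
      rect=cv2.minAreaRect(Q[:,:2].astype('float32')); print(nm,k,lo,len(Q),np.round(rect[0],1),np.round(rect[1],1),round(rect[2],1),'zmed',np.median(Q[:,2]).round(1))
E
```

```text
top0 front 118 518 [ 582.3 -202.7] [ 16.1 149.8] 21.9 zmed 129.5
top0 front 124 508 [ 582.3 -202.7] [ 16.1 149.8] 21.9 zmed 129.6
top0 spare 118 361 [ 507.8 -231.6] [16.  99.4] 21.9 zmed 129.4
top0 spare 124 351 [ 507.8 -231.7] [16.  99.3] 21.9 zmed 129.5
top0 drawer 118 1547 [625.6 198. ] [151.7 200.3] 77.8 zmed 129.4
top0 drawer 124 1366 [625.6 198. ] [151.7 200.3] 77.8 zmed 129.7
side0 front 118 1113 [ 579.9 -205.2] [ 17.5 150. ] 21.7 zmed 129.9
side0 front 124 925 [ 579.9 -205.2] [ 17.5 150. ] 21.7 zmed 130.1
side0 spare 118 825 [ 505.4 -234.7] [ 16.9 100.4] 22.4 zmed 130.1
side0 spare 124 706 [ 505.4 -234.7] [ 16.9 100.3] 22.4 zmed 130.2
side0 drawer 118 1397 [622.8 195.2] [155.1 200.5] 77.2 zmed 128.7
side0 drawer 124 1022 [623.  195.5] [154.9 200.4] 77.4 zmed 130.1
```

```bash
cat > plan.py <<'E'
import numpy as np
from scipy.spatial.transform import Rotation as R
from cell import r
def plan(tp,yaw,n,s=None,flip=0):
    # target tcp pos, target yaw of tool z axis(deg), tool y down
    s=s or r.state(); p=np.array(s['tcp_pos']); q=R.from_quat(s['eef_rot']); A=q.as_matrix()
    print('clock',s['clock'],'pos',p.round(1),'F',np.round(s['force'],1),'gap',round(s['finger_gap'],1),'y',A[:,1].round(4),'zyaw',np.degrees(np.arctan2(A[1,2],A[0,2])).round(2))
    a=np.radians(yaw); Z=np.array([np.cos(a),np.sin(a),0]); Y=np.array([0,0,-1.]); X=np.cross(Y,Z)
    T=R.from_matrix(np.stack([X,Y,Z],1)); rv=(q.inv()*T).as_rotvec()/n; dp=(np.array(tp)-p)/n
    print('j6',s['qpos'][5]); print('rot/row',np.degrees(rv).round(2))
    for i in range(n):
        qi=q*R.from_rotvec(rv*i); print(i,(qi.inv().apply(dp)/10).round(2).tolist())
E
python3 - <<'E'
from plan import *
plan([581.1,-204,215],21.8,24)
plan([581.1,-204,215],21.8-180,1)
E
```

```text
clock 0.7 pos [173.5 495.5 231.3] F [-0.6  0.3 -0.2] gap 85.7 y [ 0.e+00  1.e-04 -1.e+00] zyaw 70.7
j6 -0.14601277817795258
rot/row [-0.    2.04 -0.  ]
0 [2.57, 0.07, -2.19]
1 [2.64, 0.07, -2.1]
2 [2.72, 0.07, -2.0]
3 [2.78, 0.07, -1.9]
4 [2.85, 0.07, -1.8]
5 [2.91, 0.07, -1.7]
6 [2.97, 0.07, -1.6]
7 [3.03, 0.07, -1.49]
8 [3.08, 0.07, -1.38]
9 [3.12, 0.07, -1.27]
10 [3.17, 0.07, -1.16]
11 [3.21, 0.07, -1.05]
12 [3.24, 0.07, -0.93]
13 [3.27, 0.07, -0.82]
14 [3.3, 0.07, -0.7]
15 [3.32, 0.07, -0.58]
16 [3.34, 0.07, -0.46]
17 [3.36, 0.07, -0.34]
18 [3.37, 0.07, -0.22]
19 [3.37, 0.07, -0.1]
20 [3.37, 0.07, 0.02]
21 [3.37, 0.07, 0.14]
22 [3.36, 0.07, 0.26]
23 [3.35, 0.07, 0.38]
clock 0.7 pos [173.5 495.5 231.3] F [-0.6  0.3 -0.2] gap 85.7 y [ 0.e+00  1.e-04 -1.e+00] zyaw 70.7
j6 -0.14601277817795258
rot/row [-0.000e+00 -1.311e+02  1.000e-02]
0 [61.59, 1.63, -52.55]
```

>>> apply_moves(
  rows=[
    [5,[2.57,0.07,-2.19],[0,2.04,0]],
    [5,[2.64,0.07,-2.1],[0,2.04,0]],
    [5,[2.72,0.07,-2.0],[0,2.04,0]],
    [5,[2.78,0.07,-1.9],[0,2.04,0]],
    [5,[2.85,0.07,-1.8],[0,2.04,0]],
    [5,[2.91,0.07,-1.7],[0,2.04,0]],
    [5,[2.97,0.07,-1.6],[0,2.04,0]],
    [5,[3.03,0.07,-1.49],[0,2.04,0]],
  ],
  newtons=60,
)

```text
clock: 1.37
tcp_pos: [309.8, 260.9, 225.9]
eef_rot: [-0.673, 0.217, -0.217, 0.673]
force: [0.5, -0.1, -0.3]
finger_gap: 50.5
```

>>> apply_moves(
  rows=[
    [5,[3.08,0.07,-1.38],[0,2.04,0]],
    [5,[3.12,0.07,-1.27],[0,2.04,0]],
    [5,[3.17,0.07,-1.16],[0,2.04,0]],
    [5,[3.21,0.07,-1.05],[0,2.04,0]],
    [5,[3.24,0.07,-0.93],[0,2.04,0]],
    [5,[3.27,0.07,-0.82],[0,2.04,0]],
    [5,[3.3,0.07,-0.7],[0,2.04,0]],
    [5,[3.32,0.07,-0.58],[0,2.04,0]],
  ],
)

```text
clock: 2.03
tcp_pos: [445.6, 27.4, 220.3]
eef_rot: [-0.635, 0.31, -0.31, 0.636]
force: [0.6, 0.3, 0.4]
finger_gap: 50.3
```

>>> apply_moves(
  rows=[
    [5,[3.34,0.07,-0.46],[0,2.04,0]],
    [5,[3.36,0.07,-0.34],[0,2.04,0]],
    [5,[3.37,0.07,-0.22],[0,2.04,0]],
    [5,[3.37,0.07,-0.1],[0,2.04,0]],
    [5,[3.37,0.07,0.02],[0,2.04,0]],
    [5,[3.37,0.07,0.14],[0,2.04,0]],
    [5,[3.36,0.07,0.26],[0,2.04,0]],
    [5,[3.35,0.07,0.38],[0,2.04,0]],
  ],
)

```text
clock: 2.7
tcp_pos: [581.5, -205.6, 214.4]
eef_rot: [-0.585, 0.397, -0.397, 0.585]
force: [1.3, 0.0, 0.0]
finger_gap: 50.0
```

```bash
python3 - <<'E'
from h import *
from plan import plan
m,p,d=snap('wrist','w1'); w=cloud(m,d); z=w[...,2]
Q=w[(z>122)&(z<138)&(w[...,0]>535)&(w[...,0]<630)&(w[...,1]>-290)&(w[...,1]<-120)]
print(len(Q), cv2.minAreaRect(Q[:,:2].astype('float32')),np.median(Q,0))
plan([581.1,-204,215],21.8,1)
E
```

```text
2909 ((580.6806640625, -205.2451934814453), (16.00393295288086, 148.51809692382812), 21.758806228637695) [ 576.80018358 -195.02732498  131.34322452]
clock 2.75 pos [ 583.5 -211.   213.4] F [-1.2 -3.2 -1. ] gap 49.9 y [ 0.0017 -0.003  -1.    ] zyaw 21.33
j6 -0.8412094974427331
rot/row [-0.03 -0.47  0.2 ]
0 [-0.74, -0.16, 0.03]
```

View pics/w1.png

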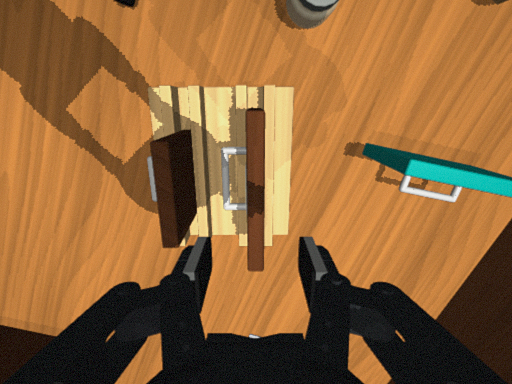

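>>> apply_moves(
  rows=[
    [5,[0,0,0],[0,0,0]],
    [5,[0,1.0,0],[0,0,0]],
    [5,[0,1.5,0],[0,0,0]],
    [5,[0,1.5,0],[0,0,0]],
    [5,[0,1.0,0],[0,0,0]],
    [5,[0,0,0],[0,0,0]],
    [5,[0,0,0],[0,0,0]],
    [5,[0,0,0],[0,0,0]],
  ],
)

```text
clock: 3.42
tcp_pos: [581.2, -203.7, 165.4]
eef_rot: [-0.585, 0.396, -0.397, 0.586]
force: [-0.1, -1.2, -0.1]
finger_gap: 50.2
```

```bash
python3 - <<'E'
from h import *
from plan import plan
m,p,d=snap('wrist','w2'); w=cloud(m,d); z=w[...,2]
Q=w[(z>122)&(z<138)&(w[...,0]>535)&(w[...,0]<630)&(w[...,1]>-290)&(w[...,1]<-120)]
print(len(Q), cv2.minAreaRect(Q[:,:2].astype('float32')),np.median(Q,0))
plan([581,-204,107],21.8,1)
E
```

```text
4341 ((580.8823852539062, -205.57656860351562), (16.042085647583008, 149.28472900390625), 21.755756378173828) [ 575.9461876  -192.66008361  131.34335661]
clock 3.4667 pos [ 581.4 -203.8  165.6] F [0.1 0.2 0.6] gap 50.0 y [ 1.7e-03 -7.0e-04 -1.0e+00] zyaw 21.77
j6 -0.8416684502434935
rot/row [-0.08 -0.03  0.07]
0 [-0.0, 5.86, -0.05]
```

View pics/w2.png

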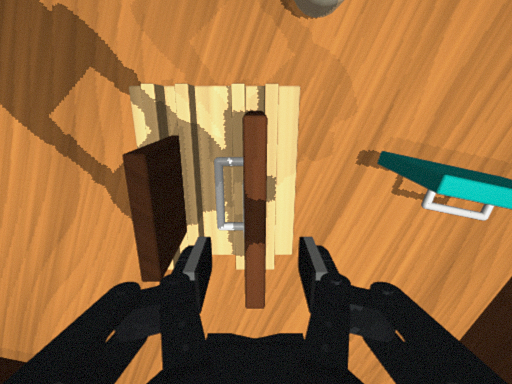

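>>> apply_moves(
  rows=[
    [5,[0,1.5,0],[0,0,0]],
    [5,[0,1.6,0],[0,0,0]],
    [5,[0,1.6,0],[0,0,0]],
    [5,[0,1.16,0],[0,0,0]],
    [5,[0,0,0],[0,0,0]],
    [5,[0,0,0],[0,0,0]],
    [3,[0,0,0],[0,0,0]],
    [1.0,[0,0,0],[0,0,0]],
  ],
)

```text
clock: 4.13
tcp_pos: [581.6, -204.3, 107.2]
eef_rot: [-0.585, 0.396, -0.398, 0.585]
force: [0.4, -0.3, -1.1]
finger_gap: 26.9
```

>>> apply_moves(
  rows=[
    [1,[0,0,0],[0,0,0]],
    [1,[0,0,0],[0,0,0]],
    [1,[0,0,0],[0,0,0]],
    [1,[0,0,0],[0,0,0]],
    [1,[0,0,0],[0,0,0]],
    [1,[0,0,0],[0,0,0]],
    [1,[0,0,0],[0,0,0]],
    [1,[0,0,0],[0,0,0]],
  ],
)

```text
clock: 4.8
tcp_pos: [581.6, -204.3, 107.2]
eef_rot: [-0.585, 0.396, -0.398, 0.586]
force: [0.0, 0.2, 5.8]
finger_gap: 15.0
```

```bash
python3 - <<'E'
from h import *
from plan import plan
for n in('side','wrist'): snap(n,n[0]+'3')
p=cv2.imread('pics/s3.png'); cv2.imwrite('pics/s3c.png',cv2.resize(p[140:340,180:380],None,fx=3,fy=3))
plan([581,-204,200],21.8,1)
E
```

```text
clock 4.9 pos [ 581.6 -204.3  107.2] F [-0.6  0.3  6.2] gap 14.8 y [ 0.0023 -0.001  -1.    ] zyaw 21.74
j6 -0.8416003760123215
rot/row [-0.1  -0.06  0.1 ]
0 [-0.03, -9.28, -0.03]
```

View pics/s3c.png

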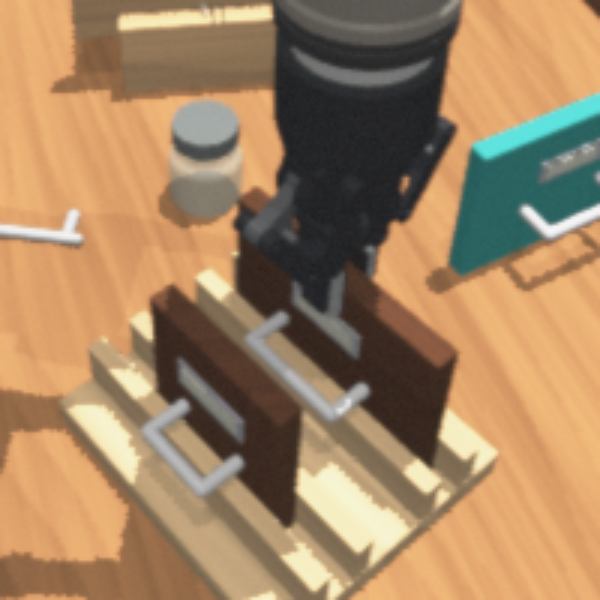

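>>> apply_moves(
  rows=[
    [1,[0,-0.6,0],[0,0,0]],
    [1,[0,-1.2,0],[0,0,0]],
    [1,[0,-1.5,0],[0,0,0]],
    [1,[0,-1.6,0],[0,0,0]],
    [1,[0,-1.6,0],[0,0,0]],
    [1,[0,-1.5,0],[0,0,0]],
    [1,[0,-1.2,0],[0,0,0]],
    [1,[0,-0.5,0],[0,0,0]],
  ],
  newtons=80,
)

```text
clock: 5.57
tcp_pos: [581.2, -204.1, 204.6]
eef_rot: [-0.585, 0.396, -0.397, 0.585]
force: [-0.2, -0.7, -2.4]
finger_gap: 14.3
```

```bash
python3 - <<'E'
from h import *
from plan import plan
for n in('side',): snap(n,n[0]+'4')
a=np.radians(-12.5); X=np.array([np.cos(a),np.sin(a)])
c=np.array([624.3,196.7])-X*(100+8+55); print(c)
plan([*c,204],-12.5,24)
E
```

```text
[465.16375084 231.97965707]
clock 5.6167 pos [ 581.3 -204.2  204.7] F [ 0.1  0.2 -1. ] gap 14.4 y [ 2.1e-03 -9.0e-04 -1.0e+00] zyaw 21.74
j6 -0.841602813529002
rot/row [-0.    1.43  0.  ]
0 [-1.87, 0.0, 0.22]
1 [-1.87, 0.0, 0.18]
2 [-1.88, 0.0, 0.13]
3 [-1.88, 0.0, 0.08]
4 [-1.88, 0.0, 0.04]
5 [-1.88, 0.0, -0.01]
6 [-1.88, 0.0, -0.06]
7 [-1.88, 0.0, -0.1]
8 [-1.87, 0.0, -0.15]
9 [-1.87, 0.0, -0.2]
10 [-1.86, 0.0, -0.24]
11 [-1.86, 0.0, -0.29]
12 [-1.85, 0.0, -0.34]
13 [-1.84, 0.0, -0.38]
14 [-1.83, 0.0, -0.43]
15 [-1.82, 0.0, -0.47]
16 [-1.81, 0.0, -0.52]
17 [-1.79, 0.0, -0.56]
18 [-1.78, 0.0, -0.61]
19 [-1.76, 0.0, -0.65]
20 [-1.75, 0.0, -0.7]
21 [-1.73, 0.0, -0.74]
22 [-1.71, 0.0, -0.78]
23 [-1.69, 0.0, -0.82]
```

View pics/s4.png

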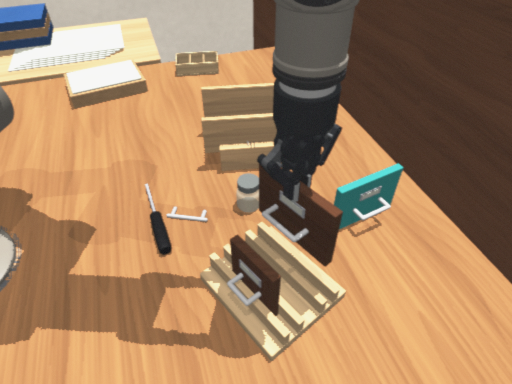

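>>> apply_moves(
  rows=[
    [1,[-1.87,-0.3,0.22],[0,1.43,0]],
    [1,[-1.87,-0.3,0.18],[0,1.43,0]],
    [1,[-1.88,-0.4,0.13],[0,1.43,0]],
    [1,[-1.88,-0.4,0.08],[0,1.43,0]],
    [1,[-1.88,-0.4,0.04],[0,1.43,0]],
    [1,[-1.88,-0.4,-0.01],[0,1.43,0]],
    [1,[-1.88,-0.3,-0.06],[0,1.43,0]],
    [1,[-1.88,-0.3,-0.1],[0,1.43,0]],
  ],
)

```text
clock: 6.28
tcp_pos: [541.2, -57.5, 229.9]
eef_rot: [0.543, -0.454, 0.453, -0.542]
force: [1.2, -0.4, -2.1]
finger_gap: 14.6
```

>>> apply_moves(
  rows=[
    [1,[-1.87,0,-0.15],[0,1.43,0]],
    [1,[-1.87,0,-0.2],[0,1.43,0]],
    [1,[-1.86,0,-0.24],[0,1.43,0]],
    [1,[-1.86,0,-0.29],[0,1.43,0]],
    [1,[-1.85,0,-0.34],[0,1.43,0]],
    [1,[-1.84,0,-0.38],[0,1.43,0]],
    [1,[-1.83,0,-0.43],[0,1.43,0]],
    [1,[-1.82,0,-0.47],[0,1.43,0]],
  ],
)

```text
clock: 6.95
tcp_pos: [502.6, 87.6, 229.9]
eef_rot: [-0.495, 0.506, -0.505, 0.494]
force: [-0.5, -0.4, -2.8]
finger_gap: 14.7
```

>>> apply_moves(
  rows=[
    [1,[-1.81,0,-0.52],[0,1.43,0]],
    [1,[-1.79,0,-0.56],[0,1.43,0]],
    [1,[-1.78,0,-0.61],[0,1.43,0]],
    [1,[-1.76,0,-0.65],[0,1.43,0]],
    [1,[-1.75,0,-0.7],[0,1.43,0]],
    [1,[-1.73,0,-0.74],[0,1.43,0]],
    [1,[-1.71,0,-0.78],[0,1.43,0]],
    [1,[-1.69,0,-0.82],[0,1.43,0]],
  ],
)

```text
clock: 7.62
tcp_pos: [464.1, 232.9, 229.9]
eef_rot: [-0.443, 0.552, -0.552, 0.441]
force: [0.6, -0.8, -2.5]
finger_gap: 14.3
```

>>> apply_moves(
  rows=[
    [1,[0,0,0],[0,0,0]],
    [1,[0,0,0],[0,0,0]],
    [1,[0,2,0],[0,0,0]],
    [1,[0,2,0],[0,0,0]],
    [1,[0,2,0],[0,0,0]],
    [1,[0,1.5,0],[0,0,0]],
    [1,[0,0,0],[0,0,0]],
    [1,[0,0,0],[0,0,0]],
  ],
)

```text
clock: 8.28
tcp_pos: [464.7, 231.3, 155.3]
eef_rot: [-0.443, 0.552, -0.552, 0.441]
force: [0.1, 1.2, -2.2]
finger_gap: 14.4
```

```bash
python3 - <<'E'
from h import *
from plan import plan
for n in('side','top','wrist'): snap(n,n[0]+'5')
plan([465,232,110],-12.5,1)
E
```

```text
clock 8.4333 pos [465.8 232.1 157.1] F [ 0.2 -0.1 -3. ] gap 14.3 y [ 2.e-03  7.e-04 -1.e+00] zyaw -12.6
j6 0.5347350172480485
rot/row [-0.11 -0.1  -0.06]
0 [0.03, 4.7, -0.09]
```

View pics/s5.png

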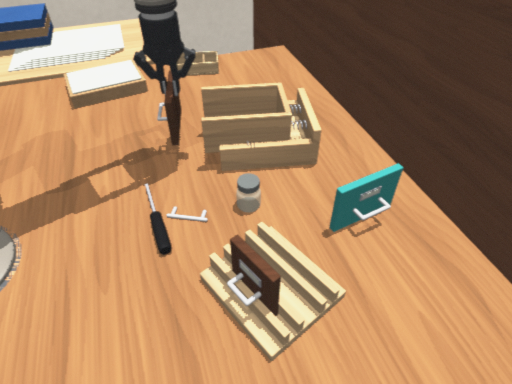

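View pics/t5.png

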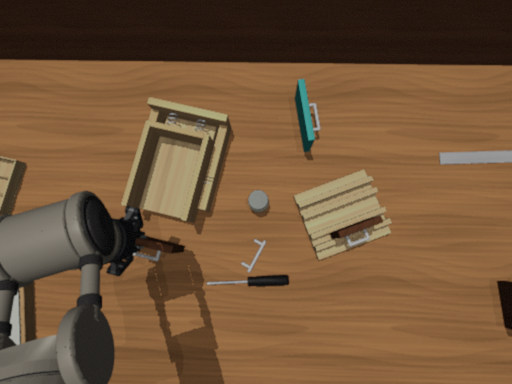

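View pics/w5.png

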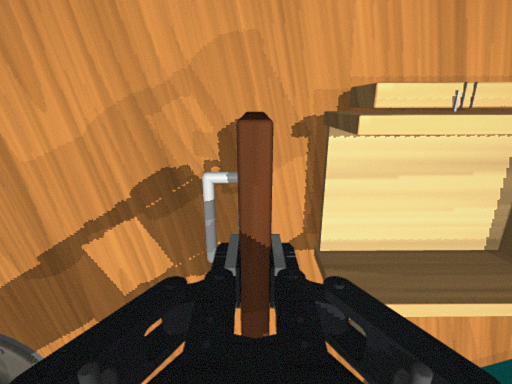

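```bash
cat > meas.py <<'E'
from h import *
import sys
tag=sys.argv[1]; zt=float(sys.argv[2])
for t in ('w','s','t'):
  m,p,d=load(t+tag); w=cloud(m,d)
  a=np.radians(-12.4); X=np.array([np.cos(a),np.sin(a)]); Y=np.array([-X[1],X[0]]); O=np.array([526.6,218.1])
  L=np.stack([(w[...,:2]-O)@X,(w[...,:2]-O)@Y,w[...,2]],-1)
  hsv=cv2.cvtColor(p,cv2.COLOR_BGR2HSV)
  fin=np.isfinite(L[...,0])
  F=L[fin&(abs(L[...,2]-zt)<5)&(abs(L[...,1])<95)&(L[...,0]>-110)&(L[...,0]<12)&(hsv[...,1]>90)&(p.max(-1)<150)]
  D=L[fin&(abs(L[...,2]-130)<5)&(abs(L[...,1])<90)&(L[...,0]>(-20 if zt>140 else 20))&(L[...,0]<215)]
  for n,Q in (('F',F),('D',D)):
    if len(Q)<20: print(t,n,len(Q)); continue
    k=cv2.minAreaRect(Q[:,:2].astype('float32')); print(t,n,len(Q),'x',np.percentile(Q[:,0],[.5,50,99.5]).round(1),'y',np.percentile(Q[:,1],[.5,99.5]).round(1),'z',np.median(Q[:,2]).round(1),'rect',np.round(k[0],1),np.round(k[1],1),round(k[2],2))
E
python3 meas.py 5 180
```

```text
w F 7019 x [-70.8 -62.8 -54.7] y [-43.2  73.4] z 181.0 rect [-64.   14.2] [ 40.1 118.8] 11.11
w D 5418 x [ -0.2  62.7 132.2] y [-76.2  73.3] z 131.3 rect [67.8 -1. ] [100.9 177.3] 14.28
s F 197 x [-84.8 -65.4 -43.9] y [-77.3  67. ] z 178.8 rect [-63.5  -4.2] [146.2  40.6] 79.28
s D 962 x [  1.3 116.2 198.4] y [-78.2  74.2] z 130.3 rect [99.2 -2.3] [199.3 154.4] 0.39
t F 294 x [-70.5 -62.9 -49.2] y [-73.9   3.1] z 178.8 rect [-62.1 -35.7] [77.4 27.4] 79.24
t D 1342 x [  2.2 128.5 200.3] y [-73.9  76.2] z 129.8 rect [100.9   1.1] [200.1 150.7] 0.19
```

>>> apply_moves(
  rows=[
    [1,[0,0.8,0],[0,-0.3,0]],
    [1,[0,1.2,0],[0,0,0]],
    [1,[0,1.2,0],[0,0,0]],
    [1,[0,1.2,0],[0,0,0]],
    [1,[0,0.55,0],[0,0,0]],
    [1,[0,0,0],[0,0,0]],
    [1,[0,0,0],[0,0,0]],
    [1,[0,0,0],[0,0,0]],
  ],
)

```text
clock: 9.1
tcp_pos: [465.5, 232.3, 107.1]
eef_rot: [0.443, -0.55, 0.551, -0.444]
force: [-0.5, 0.2, -2.3]
finger_gap: 14.1
```

```bash
python3 - <<'E'
from h import *
from plan import plan
for n in('side','top','wrist'): snap(n,n[0]+'6')
a=np.radians(-12.4); X=np.array([np.cos(a),np.sin(a)]); Y=np.array([-X[1],X[0]]); O=np.array([526.6,218.1])
p=r.state()['tcp_pos'][:2]-O; print('local',p@X,p@Y); print('before',(np.array([465.8,232.1])-O)@Y)
plan([465,232,107.2],-12.3,1)
E
sed -i 's/z>140/z>125/;s/(zt/(zt/' meas.py; sed -i 's/-20 if zt>125/-20 if zt>125/; s/-20 if zt>140/-20 if zt>125/' meas.py; python3 meas.py 6 130; python3 - <<'E'
import cv2
p=cv2.imread('pics/s6.png'); cv2.imwrite('pics/s6c.png',cv2.resize(p[40:220,120:330],None,fx=3,fy=3))
E
```

```text
local -62.804543976253036 0.7479910626250604
before 0.6175040049209066
clock 9.25 pos [465.4 232.3 107.1] F [ 0.2 -0.3 -2.9] gap 14.6 y [ 1.4e-03  5.0e-04 -1.0e+00] zyaw -12.27
j6 0.5297279199951164
rot/row [-0.07  0.03 -0.05]
0 [0.04, -0.01, -0.03]
w F 7216 x [-71.2 -63.    0.3] y [-42.8  73.8] z 131.3 rect [-38.6   2.2] [149.5  89.2] 85.69
w D 4151 x [-0.4 28.1 89.3] y [-75.3  73.4] z 131.2 rect [45.5 -1.9] [ 91.9 151. ] 0.31
s F 217 x [-83.5 -64.3  10.9] y [-77.3  64. ] z 130.5 rect [-36.6  -3.7] [ 96.1 147.9] 0.37
s D 970 x [  1.3 114.3 198.4] y [-78.2  74.4] z 130.3 rect [99.4 -1.8] [199.4 154. ] 0.42
t F 261 x [-70.7 -62.2   7.4] y [-72.9  63.3] z 129.7 rect [-36.9  -5.2] [ 91.9 139.4] 0.77
t D 1332 x [  2.  126.9 200.2] y [-74.1  76.4] z 129.8 rect [100.8   1.3] [199.9 151.7] 0.13
```

View pics/s6c.png

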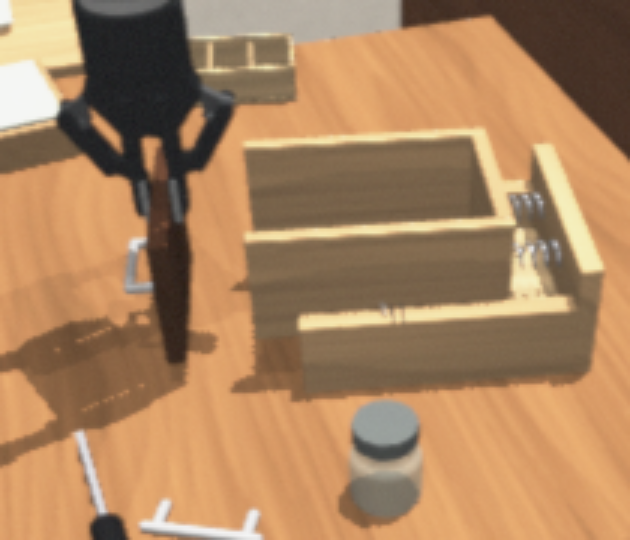

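>>> apply_moves(
  rows=[
    [1,[0.05,0,0.5],[0,0,0]],
    [1,[0,0,0.9],[0,0,0]],
    [1,[0,0,1.0],[0,0,0]],
    [1,[0,0,1.0],[0,0,0]],
    [1,[0,0,0.9],[0,0,0]],
    [1,[0,0,0.6],[0,0,0]],
    [1,[0,0,0.2],[0,0,0]],
    [1,[0,0,0],[0,0,0]],
  ],
)

```text
clock: 9.92
tcp_pos: [515.2, 220.6, 106.1]
eef_rot: [-0.444, 0.551, -0.551, 0.443]
force: [1.0, 0.7, -2.5]
finger_gap: 14.3
```

>>> apply_moves(
  rows=[
    [1,[0,0,0.1],[0,0,0]],
    [1,[0,0,0.1],[0,0,0]],
    [1,[0,0,0.1],[0,0,0]],
    [1,[0,0,0.1],[0,0,0]],
    [1,[0,0,0.1],[0,0,0]],
    [1,[0,0,0.1],[0,0,0]],
    [1,[0,0,0],[0,0,0]],
    [1,[0,0,0],[0,0,0]],
  ],
)

```text
clock: 10.58
tcp_pos: [520.4, 219.6, 106.4]
eef_rot: [-0.444, 0.551, -0.551, 0.444]
force: [-0.4, 1.3, -1.5]
finger_gap: 14.3
```

```bash
cat > st.py <<'E'
from h import *
from plan import plan
a=np.radians(-12.3); X=np.array([np.cos(a),np.sin(a)]); Y=np.array([-X[1],X[0]]); O=np.array([526.6,218.1])
F=[]
import sys
tag=sys.argv[1]
for n in('side','top','wrist'): snap(n,n[0]+tag); F.append(r.state()['force'])
F=np.array(F); print('F local',(F[:,:2]@X).round(1),(F[:,:2]@Y).round(1))
p=r.state()['tcp_pos'][:2]-O; print('local',p@X,p@Y)
plan([465,232,107.2],-12.3,1)
E
python3 st.py 7; python3 meas.py 7 130
```

```text
F local [-1.5 -1.2 -0.8] [-0.3  0.1  1.1]
local -6.360880960681328 0.16552758440244097
clock 10.7333 pos [520.4 219.6 106.4] F [-0.5  1.2 -2.2] gap 14.2 y [-3.e-04  1.e-04 -1.e+00] zyaw -12.28
j6 0.47773331611933956
rot/row [ 0.02  0.02 -0.  ]
0 [-0.03, -0.08, -5.68]
w F 7060 x [-14.8  -6.7   6.7] y [-43.4  73.4] z 130.5 rect [-6.  15.4] [120.7  38.6] 78.85
w D 15058 x [-16.3   5.8 142.7] y [-72.7  73.4] z 130.9 rect [63.9 -1.3] [149.6 167.6] 89.98
s F 223 x [-28.3  -7.9   9.8] y [-76.8  69.2] z 129.9 rect [-12.4  -5.1] [ 32.2 148.6] 6.5
s D 1156 x [-16.5  93.2 199.8] y [-78.2  73.8] z 130.2 rect [90.4 -1.7] [219.5 153.9] 0.25
t F 250 x [-14.2  -6.2   5.3] y [-73.8  -0.6] z 128.7 rect [ -3.5 -37.3] [21.5 73.6] 0.08
t D 1415 x [-14.2 122.4 201.4] y [-74.   76.1] z 129.6 rect [91.2  1.1] [222.2 150.9] 0.37
```

>>> apply_moves(
  rows=[
    [1,[0,-0.07,0.1],[0,0,0]],
    [1,[0,0,0.1],[0,0,0]],
    [1,[0,0,0.15],[0,0,0]],
    [1,[0,0,0.15],[0,0,0]],
    [1,[0,0,0.15],[0,0,0]],
    [1,[0,0,0.1],[0,0,0]],
    [1,[0,0,0.1],[0,0,0]],
    [1,[0,0,0],[0,0,0]],
  ],
)

```text
clock: 11.4
tcp_pos: [527.5, 218.0, 106.9]
eef_rot: [-0.445, 0.551, -0.55, 0.443]
force: [-8.2, 3.0, 0.0]
finger_gap: 14.0
```

>>> apply_moves(
  rows=[
    [1,[0,0,0],[0,0,0]],
    [1,[0,0,0],[0,0,0]],
    [1,[0,0,0],[0,0,0]],
    [1,[0,0,0],[0,0,0]],
    [1,[0,0,0],[0,0,0]],
    [1,[0,0,0],[0,0,0]],
    [1,[0,0,0],[0,0,0]],
    [1,[0,0,0],[0,0,0]],
  ],
)

```text
clock: 12.07
tcp_pos: [527.4, 218.0, 106.9]
eef_rot: [-0.445, 0.551, -0.55, 0.443]
force: [-7.7, 1.3, 1.0]
finger_gap: 14.7
```

```bash
python3 st.py 8; python3 meas.py 8 130
python3 - <<'E'
import cv2
p=cv2.imread('pics/s8.png'); cv2.imwrite('pics/s8c.png',cv2.resize(p[60:180,150:330],None,fx=4,fy=4,interpolation=2))
p=cv2.imread('pics/t8.png'); cv2.imwrite('pics/t8c.png',cv2.resize(p[90:250,110:250],None,fx=3.7,fy=3.7,interpolation=2))
E
```

```text
F local [-7.7 -8.6 -7.6] [ 0.7 -0.3 -0.5]
local 0.7994922003244116 0.03414990680701549
clock 12.2167 pos [527.4 218.  106.9] F [-7.5  1.1  0.7] gap 14.4 y [-3.4e-03  1.0e-04 -1.0e+00] zyaw -12.27
j6 0.4707121917420751
rot/row [0.19 0.03 0.04]
0 [-0.05, -0.0, -6.39]
w F 7047 x [-7.7  0.2  8.3] y [-43.5  73.3] z 131.1 rect [-4.8 14.4] [118.9  29.4] 88.24
w D 15290 x [-16.2  12.8 150. ] y [-72.9  73.4] z 131.2 rect [67.6 -1.6] [175.  150.2] 0.04
s F 222 x [-19.6  -0.8  11.5] y [-77.2  67.4] z 130.5 rect [-6.9 -2.9] [ 29.3 152.4] 3.27
s D 1172 x [-16.9  97.4 206.9] y [-78.   74.8] z 130.3 rect [93.8 -1.1] [156. 227.] 89.77
t F 244 x [-6.8  1.1 10.9] y [-73.5  -0.6] z 129.5 rect [  2.4 -37. ] [73.5 18.4] 89.97
t D 1391 x [ -6.8 132.7 208.4] y [-73.8  76.1] z 129.8 rect [95.3  1.3] [227.3 150.8] 0.2
```

View pics/s8c.png

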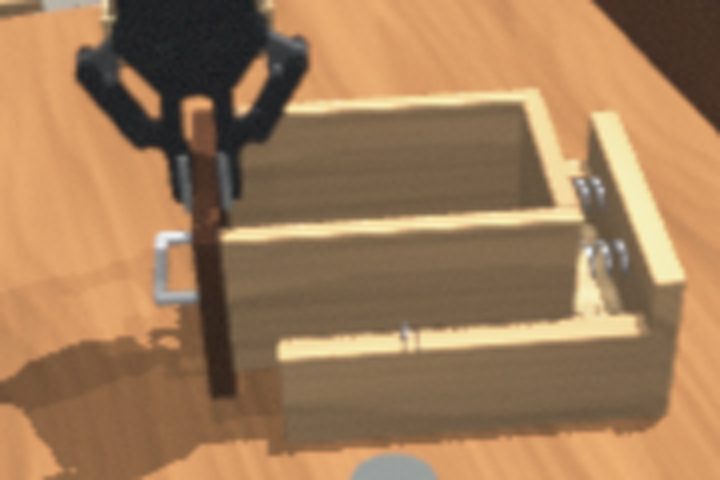

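View pics/t8c.png

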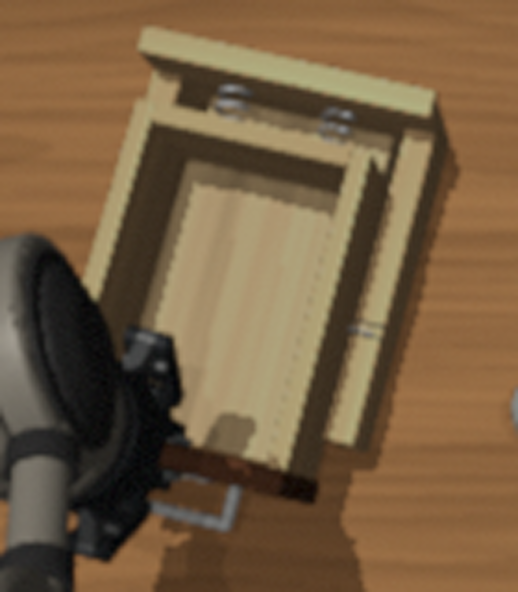

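View pics/w8.png

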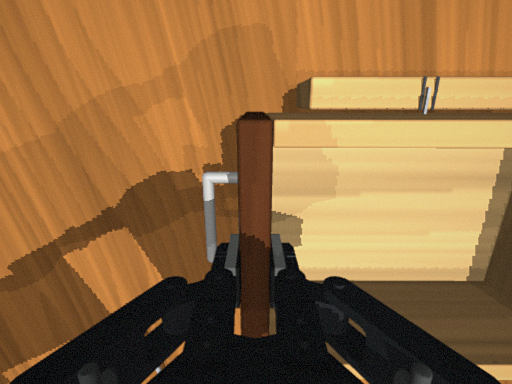

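>>> apply_moves(
  rows=[
    [1,[0,0,0.08],[0.1,0,0]],
    [1,[0,0,0.08],[0.1,0,0]],
    [1,[0,0,0.06],[0.05,0,0]],
    [1,[0,0,0],[0,0,0]],
    [1,[0,0,0],[0,0,0]],
    [1,[0,0,0],[0,0,0]],
    [1,[0,0,0],[0,0,0]],
    [1,[0,0,0],[0,0,0]],
  ],
)

```text
clock: 12.88
tcp_pos: [529.0, 217.6, 106.9]
eef_rot: [0.444, -0.55, 0.551, -0.443]
force: [-9.5, 2.3, 1.6]
finger_gap: 14.4
```

```bash
python3 st.py 9; python3 meas.py 9 130
python3 - <<'E'
import cv2
p=cv2.imread('pics/w9.png'); cv2.imwrite('pics/w9c.png',cv2.resize(p[60:160,360:500],None,fx=5,fy=5,interpolation=2))
E
```

```text
F local [ -9.4 -10.   -9.7] [ 0.2 -0.1 -0.1]
local 2.4515349108199906 0.042640021203919354
clock 13.0333 pos [529.  217.6 106.9] F [-9.5  2.   1.9] gap 14.4 y [-2.e-04 -8.e-04 -1.e+00] zyaw -12.27
j6 0.47124968204000156
rot/row [0.   0.03 0.05]
0 [-0.05, -0.03, -6.56]
w F 7051 x [-6.2  1.8  9.9] y [-43.6  73.1] z 131.1 rect [-3.7 14.2] [118.9  28.6] 89.01
w D 15323 x [-15.1  14.4 152.2] y [-72.9  73.4] z 131.2 rect [68.9 -1.4] [175.3 149.9] 0.04
s F 219 x [-19.2   0.9  10.3] y [-76.7  69.2] z 130.5 rect [-5.4 -4. ] [ 28.6 146.5] 2.27
s D 1179 x [-16.9 101.7 208.4] y [-78.1  74.5] z 130.2 rect [94.8 -1.7] [228.7 155. ] 0.09
t F 242 x [-5.2  2.6 11. ] y [-73.7  -0.4] z 129.4 rect [  1.9 -37. ] [26.4 73.4] 11.61
t D 1394 x [ -6.3 131.6 210.2] y [-73.9  76.3] z 129.7 rect [96.2  1.4] [229.1 151.3] 0.17
```

View pics/w9c.png

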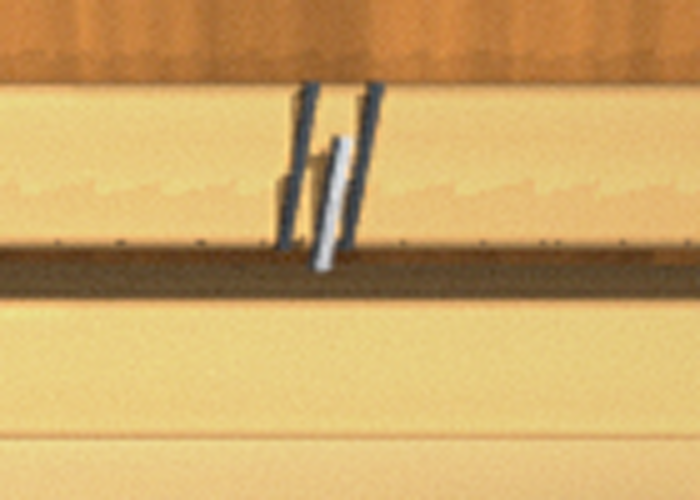

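>>> apply_moves(
  rows=[
    [1,[0,0,0],[0,0,0]],
    [1,[0,0,0],[0,0,0]],
    [1,[0,0,0],[0,0,0]],
    [1,[0,0,0],[0,0,0]],
    [1,[0,0,0],[0,0,0]],
    [1,[0,0,0],[0,0,0]],
    [1,[0,0,0],[0,0,0]],
    [1,[0,0,0],[0,0,0]],
  ],
)

```text
clock: 13.7
tcp_pos: [529.0, 217.6, 106.9]
eef_rot: [0.444, -0.55, 0.551, -0.444]
force: [-10.2, 2.4, 1.3]
finger_gap: 14.1
```

>>> apply_moves(
  rows=[
    [1,[0,0,0],[0,0,0]],
    [1,[0,0,0],[0,0,0]],
    [1,[0,0,0],[0,0,0]],
    [1,[0,0,0],[0,0,0]],
    [1,[0,0,0],[0,0,0]],
    [1,[0,0,0],[0,0,0]],
    [1,[0,0,0],[0,0,0]],
    [1,[0,0,0],[0,0,0]],
  ],
)

```text
clock: 14.37
tcp_pos: [529.0, 217.6, 106.9]
eef_rot: [0.444, -0.55, 0.551, -0.443]
force: [-9.3, 1.7, 1.6]
finger_gap: 14.4
```

>>> apply_moves(
  rows=[
    [1,[0,0,0],[0,0,0]],
    [1,[0,0,0],[0,0,0]],
    [1,[0,0,0],[0,0,0]],
    [1,[0,0,0],[0,0,0]],
    [1,[0,0,0],[0,0,0]],
    [1,[0,0,0],[0,0,0]],
    [1,[0,0,0],[0,0,0]],
    [1,[0,0,0],[0,0,0]],
  ],
)

```text
clock: 15.03
tcp_pos: [529.0, 217.6, 106.9]
eef_rot: [0.444, -0.55, 0.551, -0.443]
force: [-8.7, 2.0, 2.3]
finger_gap: 14.2
```

>>> apply_moves(
  rows=[
    [1,[0,0,0],[0,0,0]],
    [1,[0,0,0],[0,0,0]],
    [1,[0,0,0],[0,0,0]],
    [1,[0,0,0],[0,0,0]],
    [1,[0,0,0],[0,0,0]],
    [1,[0,0,0],[0,0,0]],
    [1,[0,0,0],[0,0,0]],
    [1,[0,0,0],[0,0,0]],
  ],
)

```text
clock: 15.7
tcp_pos: [529.0, 217.6, 106.9]
eef_rot: [0.444, -0.55, 0.551, -0.443]
force: [-10.0, 1.9, 2.0]
finger_gap: 14.2
```

>>> apply_moves(
  rows=[
    [1,[0,0,0],[0,0,0]],
    [1,[0,0,0],[0,0,0]],
    [1,[0,0,0],[0,0,0]],
    [1,[0,0,0],[0,0,0]],
    [1,[0,0,0],[0,0,0]],
    [1,[0,0,0],[0,0,0]],
    [1,[0,0,0],[0,0,0]],
    [1,[0,0,0],[0,0,0]],
  ],
)

```text
clock: 16.37
tcp_pos: [529.0, 217.6, 106.9]
eef_rot: [0.444, -0.55, 0.551, -0.443]
force: [-9.7, 2.0, 1.6]
finger_gap: 14.5
```

>>> apply_moves(
  rows=[
    [1,[0,0,0],[0,0,0]],
    [1,[0,0,0],[0,0,0]],
    [1,[0,0,0],[0,0,0]],
    [1,[0,0,0],[0,0,0]],
    [1,[0,0,0],[0,0,0]],
    [1,[0,0,0],[0,0,0]],
    [1,[0,0,0],[0,0,0]],
    [1,[0,0,0],[0,0,0]],
  ],
)

```text
clock: 17.03
tcp_pos: [529.0, 217.6, 106.9]
eef_rot: [0.444, -0.55, 0.551, -0.443]
force: [-10.2, 1.5, 2.3]
finger_gap: 14.8
```

```bash
python3 st.py 10; python3 meas.py 10 130
python3 - <<'E'
import cv2
p=cv2.imread('pics/w10.png'); cv2.imwrite('pics/w10c.png',cv2.resize(p[60:160,360:500],None,fx=3,fy=3,interpolation=2))
p=cv2.imread('pics/s10.png'); cv2.imwrite('pics/s10c.png',cv2.resize(p[60:180,150:330],None,fx=4,fy=4,interpolation=2))
E
```

```text
F local [ -9.4  -9.6 -10.2] [ 0.1 -1.1  0.2]
local 2.4881924055071707 0.03794771003961797
clock 17.1833 pos [529.  217.6 106.9] F [-9.9  2.4  2.2] gap 14.2 y [-2.e-04 -8.e-04 -1.e+00] zyaw -12.27
j6 0.47125147486605135
rot/row [-0.    0.03  0.05]
0 [-0.05, -0.03, -6.56]
w F 7036 x [-6.1  1.8  9.9] y [-43.5  73.1] z 131.1 rect [-3.9 14.4] [118.7  29.5] 88.9
w D 15292 x [-15.   14.4 151.9] y [-73.1  73.4] z 131.2 rect [68.8 -1.1] [175.5 149.2] 0.04
s F 220 x [-19.2   1.2  11.6] y [-77.4  67.9] z 130.5 rect [-5.4 -4.2] [ 28.7 147.6] 2.35
s D 1171 x [-16.8 100.3 208.6] y [-77.8  73.8] z 130.3 rect [94.8 -1.2] [156.4 228.8] 89.6
t F 240 x [-5.6  2.2 10.9] y [-73.6  -0.5] z 129.4 rect [  1.8 -37.3] [26.3 73.2] 11.82
t D 1389 x [ -6.4 133.  210.1] y [-73.9  76.2] z 129.7 rect [96.2  1.3] [229.  151.2] 0.13
```

View pics/w10c.png

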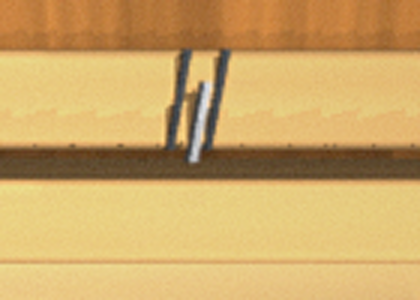

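View pics/s10c.png

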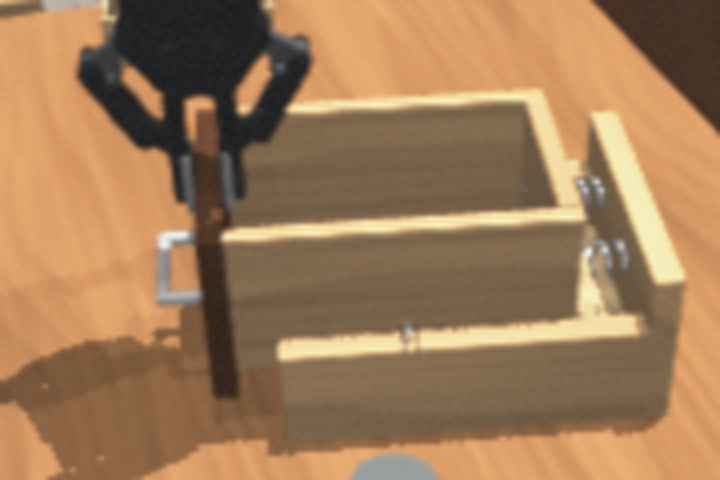

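The pointer sits between the marks, at about (427, 100) in the full wrist picture. The front is upright and flush, and the push has held at about 10 N for over 4 s.

```bash
python3 -c "
from cell import r
print(r.close_job())"
```

```text
the job is handed in; nothing more can be done
None
```

I took the wide front out of the rack's far slot and am holding it against the open end of the drawer box, handle outwards. I handed the job in at about 17 s, still gripping and pressing.

- **Push:** the force along the drawer stayed at about 9 to 10.5 N for just over 4 s, and the drawer moved in by roughly 10 mm.
- **Pointers:** the wrist picture shows the left pointer midway between its two marks. The right pointer, small in the side picture, also looks to be within its marks.
- **Flushness:** the sides match the box to about 0.3 to 0.4 mm in every camera and the top edge to about 0.3 mm. The gripper's tilt from vertical is under 0.1°.
- **Camera disagreement:** the cameras differed by up to about 4 mm in absolute position. I compared front and box within the same picture, where they agreed.
- **Other things:** I never touched the narrow front, jar, screwdriver or bar pull. They looked unmoved in the pictures I took partway through, and I did not check them separately at the end.

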